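# Stand the fallen bookends back up

## Task

The two grey steel bookends on the lab bench have been knocked onto their backs, so that their base plates stick up in the air. Push each one over, with the fingertips only, until it stands upright on its base again, close to where it lies. Do not pick up, carry or drag away the bookends, and leave everything else on the bench where it is.

Things in the scene. Friction and masses are not known exactly. Their poses are not given: they have to be found in the camera images.
- large_bookend: The larger bookend: a loose L of grey steel, about 0.65 kg, on its back at the start: upright plate (140 x 110 x 4 mm) flat on the table, base plate (115 x 110 x 5 mm) sticking up from one end. Origin: middle of the heel, the outer corner edge, on the table. Own x: heel to top of the upright plate (level now, up when standing). Own z: heel to toe, along the base. Inner faces: x = 5 mm (base), z = 4 mm (plate).
- small_bookend: The smaller bookend: a loose L of grey steel, about 0.45 kg, on its back at the start: upright plate (110 x 85 x 4 mm) flat on the table, base plate (95 x 85 x 5 mm) sticking up from one end. Origin: middle of the heel, the outer corner edge, on the table. Own x: heel to top of the upright plate (level now, up when standing). Own z: heel to toe, along the base. Inner faces: x = 5 mm (base), z = 4 mm (plate).
- large_toe (a point): Middle of the toe edge of the larger bookend's base: the free edge, 115 mm above the heel at the start, level with it when standing. Pushed from its inner side towards own -x as seen at the start, a few newtons on the upper part of the base turn the bookend about its heel; past about 60 degrees it drops onto its base by itself.
- small_toe (a point): Middle of the toe edge of the smaller bookend's base: the free edge, 95 mm above the heel at the start, level with it when standing. Pushed from its inner side towards own -x as seen at the start, a few newtons on the upper part of the base turn the bookend about its heel; past about 60 degrees it drops onto its base by itself.
- dropper_bottle: Bystander, loose, to be left alone: amber dropper bottle, 26 mm across, 60 mm tall. Origin: centre of its underside.
- specimen_jar: Bystander, loose, to be left alone: clear specimen jar with a white cap, 50 mm across, 75 mm tall. Origin: centre of its underside.
- petri_dish: Bystander, loose, to be left alone: white closed petri dish, 90 mm across, 16 mm tall. Origin: centre of its underside.
- slide_box: Bystander, loose, to be left alone: closed grey and white slide box, 87 x 102 x 35 mm tall. Origin: centre of its underside.
- eyepiece: Bystander, loose, to be left alone: black microscope eyepiece standing on end, 32 mm across, 53 mm tall. Origin: centre of its underside.
- notebook: Bystander, loose, to be left alone: closed ring-bound notebook lying flat, 152 x 108 x 13 mm thick. Origin: centre of its underside.
- pencil_tin: Bystander, loose, to be left alone: closed metal pencil tin lying flat, 192 x 62 x 35 mm tall. Origin: centre of its underside.
Mind the look-alikes: they are no part of the job. What is shaped like the small_bookend but turquoise or yellow is not meant. What is shaped like the large_bookend but red is not meant.

How it is judged:
By the outcome, as a careful person would: the job done as asked, in the order asked, and still so for the second after the job is handed in, with the robot touching nothing.
It also fails if it takes over 54 s, if anything falls off the work surface, if the arm or the gripper's body presses on something with over 40 N, if the wrist force passes 120 N, or if a joint passes its speed limit or range.

## Robot

A 7-joint arm with a two-finger parallel gripper is mounted at the origin on the work surface. World frame = base frame: x ahead of the robot, y to its left, z up, the work surface at z = 0. Lengths are in m, angles in rad, forces in N, time in s.
With the tool pointing down it reaches from about 0.35 to 0.9 m from the base axis. Payload 8.1 kg.
Tool frame: the origin (TCP) lies at the centre of the arm's flange, where the gripper is bolted on; the fingertips stand 178 mm ahead of it and the grasp point (between the pads) lies 159 mm ahead of it; x points along the fingers, z is the direction in which the jaws open and shut, and the axes are right-handed (so a half turn about x gives the same grasp; the last joint's range is limited). The gripper opens to 92 mm and grips with 3 to 60 N. Pads are 19 mm wide; open, the fingers measure 130 mm over their backs; the gripper's body (75 mm by 190 mm) begins 47 mm behind the grasp point.
Start: joints at [1.069, 0.434, 0.025, 1.573, -0.012, 1.134, -0.075], TCP at [0.243, -0.576, 0.405] pointing down, gripper open.
Joint ranges: [-2.62, 2.62], [-0.44, 2.09], [-1.27, 1.32], [0.08, 2.57], [-1.32, 4.46], [0.12, 2], [-2.74, 2.74]. Speed limits (rad/s): [2.22, 2.22, 3.01, 3.01, 3.14, 3.14, 3.14].

## Interface

Orientations are given as a rotation vector (axis times angle).
In Python, from cell import arm, get_image, search_frame, pinpoint gives the robot as it stands.
- The arm moves only by the tool arm_command, never from a script. Its argument "motion" is a list of rows, each a list of 7 numbers: the finger opening in mm, from 0 to 91.8, then the shift along the tool's x, y, z in mm, then the turn, a rotation vector about the tool's x, y, z in degrees. In form: [[fingers, x, y, z, ax, ay, az], ...]. A call has 1 to 5 rows; each row shifts and turns the commanded pose from where the row before left it, along the tool's axes as they then stand; what a row does not reach is not made up. A row lasts 1/8 s, in which the tool goes at most 62.5 mm and 10.7 degrees, less where a joint would pass 70% of its speed; a pose out of reach is approached as far as the arm can. A call with a gripper value outside its range is refused whole. The fingers move at their own pace and stop on an object; "newtons" is the grip in N (left out, the last holds). Time passes only in rows, so rows that do not move let the fingers close. It gives the time, the measured TCP pose, the force and the opening at its end, in the units of the state.
- arm.observe(): the state, without advancing time (a new reading comes with each control period).
- get_image(name): name is "scene" or "top"; returns a dict with "frame" (400x640x3 uint8, red, green, blue), "range_z" (400x640 float32, m along the optical axis (not along the pixel's ray), 0 where there is no reading), "K" (3x3 intrinsics, pixels), "distortion" ([k1, k2, p1, p2, k3] as OpenCV has them; the pictures are not rectified), "origin" and "rotation" of the camera in the world. Camera axes: x right, y down, z forward; pixel columns grow to the right and rows downward; lengths in m; the calibration is good to about 2 mm. A picture is of the moment at which its call begins.
- arm.sign_off(): hands the job in, once; it reports no verdict.
Trained networks look in the newest picture that a camera, given by its name, has taken for a name from the list of things; names that differ only in an ending like _2 or _b are one class to them, and where a whole thing is asked for, a point or a joint stands for the part that bears it (a point fixed in the world has none). Each returns a list of dicts, best first, with "p" (0 to 1); they miss things now and then, are a little off and sometimes report something else, mostly with a low value. They report only what shows in the picture. A call takes as long as a camera call. They do not tell look-alikes from the thing itself.
- search_frame(camera, target): "point" ([x, y, z] in m, in world coordinates, good to about 4 mm: the middle of the surface that is visible of it).
- pinpoint(camera, target): "point" ([x, y, z] in m, in world coordinates, good to about 4 mm: a listed point, or the origin of a listed thing).
The state is a dict: "clock": time; "joints": joint angles; "dq": joint speeds; "joint_efforts": joint torques, N m; "position": TCP position; "ee_rot": TCP orientation; "force": force on the tool from outside, world axes, zero at the start; "ft_torque": the same for the moment, N m; "width": opening from 0.0 (shut) to 1.0 (fully open).
Only numpy, scipy, OpenCV 4.12 (cv2) and the standard library are available. Lean on these libraries where they do the work, as an engineer would, in place of code of your own. Each camera call takes 0.05 s, during which the arm holds its last target. There are 200 camera calls.

## Working session

There is one attempt and no reset: what is moved stays moved. The work goes in short steps, Python scripts to look and compute and a tool call to move; the robot and the scene stay as the last step left them, time stands still between calls to the robot, and variables do not carry over. Pictures are saved under pics/ and viewed, about 8 in all and at most 12, crops included, and the job is handed in when it is done.

Besides the shell and the picture viewer there is one more tool, called after "Call:" as name(argument=value, ...), one argument or row to a line, values as JSON. arm_command: Moves the arm, as the interface text tells. Its arguments: {"type":"object","properties":{"motion":{"type":"array"},"newtons":{"type":"number"}},"required":["motion"]}

```bash
mkdir -p pics; cat > h.py <<'E'
import numpy as np, cv2
from cell import arm, get_image, search_frame, pinpoint
from scipy.spatial.transform import Rotation as R
def cloud(im):
    K=np.array(im["K"]);d=np.array(im["distortion"],float)
    v,u=np.mgrid[0:400,0:640]
    n=cv2.undistortPoints(np.stack([u,v],-1).reshape(-1,1,2).astype(np.float64),K,d).reshape(400,640,2)
    z=im["range_z"].astype(float)
    P=np.dstack([n*z[...,None],z])
    W=P@np.array(im["rotation"]).T+np.array(im["origin"])
    W[z==0]=np.nan
    return W
def save(im,name): cv2.imwrite("pics/"+name,im["frame"][...,::-1])
E
python3 - <<'E'
from h import *
for n in ("scene","top"):
    im=get_image(n); save(im,n+"0.png"); np.savez(n+"0.npz",W=cloud(im),f=im["frame"]); print(n,np.round(im["origin"],3))
    for t in ("large_bookend","small_bookend","large_toe","small_toe"):
        print(t,[(np.round(r["point"],3).tolist(),round(r["p"],2)) for r in pinpoint(n,t)])
s=arm.observe();print(s["clock"],s["position"],s["ee_rot"],s["force"],s["width"])
print(R.from_rotvec(s["ee_rot"]).as_matrix().round(3))
E
```

```text
Traceback (most recent call last):
  File "h.py", line 10, in cloud
    W=P@np.array(im["rotation"]).T+np.array(im["origin"])
      ~~~~~~~~~~~~~~~~~~~~~~~~~~~~^~~~~~~~~~~~~~~~~~~~~~~
ValueError: operands could not be broadcast together with shapes (400,640) (3,)
```

```bash
ls pics
```

```text
scene0.png
```

```bash
sed -i 's/np.array(im\["rotation"\]).T/R.from_rotvec(im["rotation"]).as_matrix().T/' h.py
python3 - <<'E'
from h import *
for n in ("scene","top"):
    im=get_image(n); save(im,n+"1.png"); np.savez(n+"0.npz",W=cloud(im),f=im["frame"]); print(n,np.round(im["origin"],3),im["rotation"])
    print("table z", np.nanmedian(cloud(im)[...,2]))
    for t in ("large_bookend","small_bookend","large_toe","small_toe"):
        print(t,[(np.round(r["point"],3).tolist(),round(r["p"],2)) for r in pinpoint(n,t)])
s=arm.observe();print(s["clock"],s["position"],s["ee_rot"],s["force"],s["width"])
print(R.from_rotvec(s["ee_rot"]).as_matrix().round(3))
E
```

```text
scene [0.955 0.568 1.041] [-0.9633114  -2.62049769  0.89850352]
table z 0.000845541471741651
large_bookend [([0.513, 0.23, 0.001], 0.74), ([0.213, 0.346, -0.003], 0.6)]
small_bookend [([0.346, -0.262, -0.002], 0.91), ([0.221, -0.309, 0.003], 0.78), ([0.562, -0.22, -0.003], 0.74)]
large_toe [([0.515, 0.231, 0.116], 0.87), ([0.212, 0.341, 0.116], 0.82)]
small_toe [([0.564, -0.214, 0.088], 0.95), ([0.219, -0.306, 0.093], 0.89), ([0.344, -0.261, 0.097], 0.57)]
top [0.406 0.028 1.619] [-2.19479516  2.19336996 -0.11117157]
table z -0.002169592539628562
large_bookend [([0.508, 0.229, 0.003], 0.84), ([0.211, 0.342, 0.001], 0.77)]
small_bookend [([0.227, -0.306, -0.0], 0.79), ([0.56, -0.222, -0.0], 0.57), ([0.346, -0.259, 0.003], 0.55)]
large_toe [([0.512, 0.235, 0.115], 0.8), ([0.218, 0.344, 0.115], 0.64)]
small_toe [([0.222, -0.303, 0.095], 0.66), ([0.346, -0.262, 0.094], 0.63)]
0.55 [ 0.24267331 -0.57597345  0.40473569] [ 0.91064835  1.37183668 -0.91069827] [ 0.36736088 -0.65113326 -0.13760324] 1.0045863582771632
[[-0.     0.922  0.388]
 [-0.     0.388 -0.922]
 [-1.    -0.     0.   ]]
```

View pics/scene1.png

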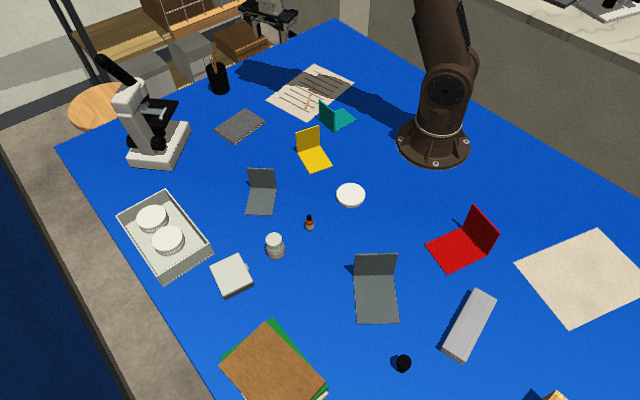

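View pics/top1.png

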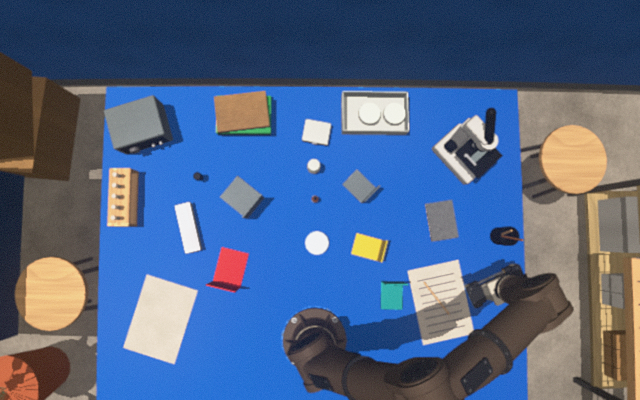

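The scene view shows the large grey bookend at about (376,285) and the small grey one at (261,190). The red, yellow and turquoise look-alikes are at (465,240), (312,150) and (337,115). The top view has the grey ones at (241,197) and (361,186). Next I'll fit their poses.

```bash
python3 - <<'E'
from h import *
for nm,c,h in (("large",(0.512,0.231),.115),("small",(0.562,-0.218),.095)):
  for cam in ("scene","top"):
    d=np.load(cam+"0.npz");W=d["W"].reshape(-1,3);f=d["f"].reshape(-1,3).astype(int)
    near=np.hypot(W[:,0]-c[0],W[:,1]-c[1])<.22
    grey=(f.max(1)-f.min(1)<40)
    up=near&(W[:,2]>.025)&(W[:,2]<h+.02)&grey&(np.hypot(W[:,0]-c[0],W[:,1]-c[1])<.075)
    P=W[up]
    if len(P)>10:
        m=P.mean(0);u,s,v=np.linalg.svd(P-m,full_matrices=False)
        print(nm,cam,"base n",len(P),m.round(3),"normal",v[2].round(3),"ang",np.degrees(np.arctan2(v[2][1],v[2][0])).round(1),"rms",(s[2]/len(P)**.5).round(4), "zmax",P[:,2].max().round(3))
        t=v[2][:2]/np.linalg.norm(v[2][:2]);l=np.array([-t[1],t[0]]);q=(P[:,:2])@l
        print("  lateral range",np.percentile(q,[1,99]).round(3), "centre at", (l*np.mean(np.percentile(q,[1,99]))+t*(m[:2]@t)).round(3))
    pl=near&grey&(W[:,2]<.02)&(np.hypot(W[:,0]-c[0],W[:,1]-c[1])<.17)
    im=np.zeros(400*640,np.uint8);im[pl]=255
    n,lab,st,ce=cv2.connectedComponentsWithStats(im.reshape(400,640))
    k=1+np.argmax(st[1:,4]);Q=W[lab.ravel()==k]
    r=cv2.minAreaRect((Q[:,:2]*1000).astype(np.float32));print("  plate",np.round(r[0]),np.round(r[1]),round(r[2],1),np.round(cv2.boxPoints(r)).tolist())
# everything tall near the work
d=np.load("scene0.npz")
for t in ("dropper_bottle","specimen_jar","petri_dish","slide_box","eyepiece","notebook","pencil_tin"):
    print(t,[(np.round(r["point"],3).tolist(),round(r["p"],2)) for r in pinpoint("top",t)][:2])
E
```

```text
large scene base n 756 [0.514 0.234 0.075] normal [-0.624 -0.781 -0.004] ang -128.6 rms 0.001 zmax 0.123
  lateral range [0.204 0.309] centre at [0.515 0.233]
  plate [552. 280.] [155. 110.] 51.2 [[461.0, 254.0], [546.0, 185.0], [643.0, 306.0], [557.0, 374.0]]
large top base n 130 [0.514 0.231 0.085] normal [-0.624 -0.781  0.019] ang -128.6 rms 0.0012 zmax 0.123
  lateral range [0.208 0.309] centre at [0.515 0.23 ]
  plate [564. 294.] [119. 107.] 51.3 [[485.0, 281.0], [568.0, 214.0], [643.0, 307.0], [559.0, 374.0]]
small scene base n 417 [ 0.564 -0.216  0.063] normal [-0.699 -0.715  0.004] ang -134.4 rms 0.0018 zmax 0.101
  lateral range [0.513 0.594] centre at [ 0.564 -0.216]
  plate [ 600. -182.] [116.  87.] 45.1 [[528.0, -192.0], [590.0, -254.0], [672.0, -172.0], [610.0, -110.0]]
small top base n 42 [ 0.562 -0.209  0.08 ] normal [-0.685 -0.727 -0.031] ang -133.3 rms 0.0015 zmax 0.103
  lateral range [0.517 0.592] centre at [ 0.564 -0.21 ]
  plate [ 604. -177.] [101.  82.] 45.0 [[539.0, -184.0], [597.0, -242.0], [669.0, -170.0], [611.0, -112.0]]
dropper_bottle [([0.552, -0.0, 0.0], 0.36)]
specimen_jar [([0.674, 0.004, -0.0], 0.61)]
petri_dish [([0.377, -0.009, 0.0], 0.61), ([0.553, -0.002, -0.002], 0.24)]
slide_box [([0.813, -0.006, 0.004], 0.65)]
eyepiece [([0.633, 0.453, -0.001], 0.39)]
notebook [([0.464, -0.509, 0.003], 0.65)]
pencil_tin [([0.437, 0.491, 0.001], 0.89)]
```

Call:
arm_command(
  motion=[
    [30, 0, 0, 0, -7.6, 0, 0],
    [30, 0, 0, 0, -7.6, 0, 0],
    [30, 0, 0, 0, -7.6, 0, 0],
    [30, 0, 30, 0, 0, 0, 0],
    [30, 0, 50, 0, 0, 0, 0],
  ],
)

```text
clock: 1.52
position: [0.2976, -0.5194, 0.4046]
ee_rot: [0.608, 1.484, -0.609]
force: [1.6, -0.3, -0.7]
width: 0.509
```

Call:
arm_command(
  motion=[
    [30, 0, 50, -5, 0, 0, 0],
    [30, 0, 50, -5, 0, 0, 0],
    [30, 0, 50, -5, 0, 0, 0],
    [30, 0, 50, -5, 0, 0, 0],
    [30, 0, 50, 0, 0, 0, 0],
  ],
)

```text
clock: 2.15
position: [0.4598, -0.3247, 0.405]
ee_rot: [0.605, 1.484, -0.606]
force: [0.4, -0.9, -0.6]
width: 0.328
```

Call:
arm_command(
  motion=[
    [30, 0, 50, 0, 0, 0, 0],
    [30, 0, 50, 0, 0, 0, 0],
    [30, 0, 50, 0, 0, 0, 0],
    [30, 0, 40, 0, 0, 0, 0],
    [30, 0, 0, 0, 0, 0, 0],
  ],
)

```text
clock: 2.78
position: [0.5939, -0.1864, 0.4045]
ee_rot: [0.603, 1.486, -0.599]
force: [-0.4, 0.2, 0.0]
width: 0.327
```

```bash
cat > rel.py <<'E'
from h import *
import sys
# tip (front edge, end) in bookend start frame; and delta
B={"s":((0.564,-0.215),45.6),"l":((0.515,0.2315),51.4)}
def rel(k):
    c,a=B[k];a=np.radians(a);u=np.array([np.cos(a),np.sin(a)]);l=np.array([np.sin(a),-np.cos(a)])
    s=arm.observe();M=R.from_rotvec(s["ee_rot"]).as_matrix();tip=s["position"]+.178*M[:,0];d=tip[:2]-c
    print("t",s["clock"],"tip own x(front edge, from heel) %.1f lateral(toolz) %.1f height %.1f mm"%((d@u)*1e3+5-9.5,(d@l)*1e3,tip[2]*1e3),"yaw y %.1f"%np.degrees(np.arctan2(M[1,1],M[0,1])),"down",M[:,0].round(3),"F",s["force"].round(1),"w",round(s["width"],2))
if __name__=="__main__": rel(sys.argv[1])
E
python3 rel.py s
```

```text
t 2.775 tip own x(front edge, from heel) 37.2 lateral(toolz) 1.2 height 226.5 mm yaw y 46.0 down [ 0.001  0.002 -1.   ] F [-0.4  0.2  0. ] w 0.33
```

Call:
arm_command(
  motion=[
    [30, 35, 0, 0, 0, 0, 0],
    [30, 35, 0, 0, 0, 0, 0],
    [30, 35, 0, 0, 0, 0, 0],
    [30, 35, 0, 0, 0, 0, 0],
    [30, 0, 0, 0, 0, 0, 0],
  ],
)

```text
clock: 3.4
position: [0.5903, -0.1909, 0.2624]
ee_rot: [0.605, 1.49, -0.608]
force: [-0.7, -0.3, 0.4]
width: 0.327
```

Call:
arm_command(
  motion=[
    [30, 0, -10, 0, 0, 0, 0],
    [30, 0, -10, 0, 0, 0, 0],
    [30, 0, -8, 0, 0, 0, 0],
    [30, 0, 0, 0, 0, 0, 0],
  ],
)

```text
clock: 3.9
position: [0.5721, -0.2111, 0.2656]
ee_rot: [0.606, 1.483, -0.606]
force: [1.4, -0.0, 0.9]
width: 0.323
```

```bash
python3 - <<'E'
from rel import *
rel("s")
im=get_image("scene");cv2.imwrite("pics/a.png",cv2.resize(im["frame"][100:300,130:450,::-1],(800,500)))
E
```

```text
t 3.9 tip own x(front edge, from heel) 4.1 lateral(toolz) 3.4 height 87.6 mm yaw y 45.6 down [ 0.002 -0.001 -1.   ] F [ 1.4 -0.   0.9] w 0.32
```

View pics/a.png

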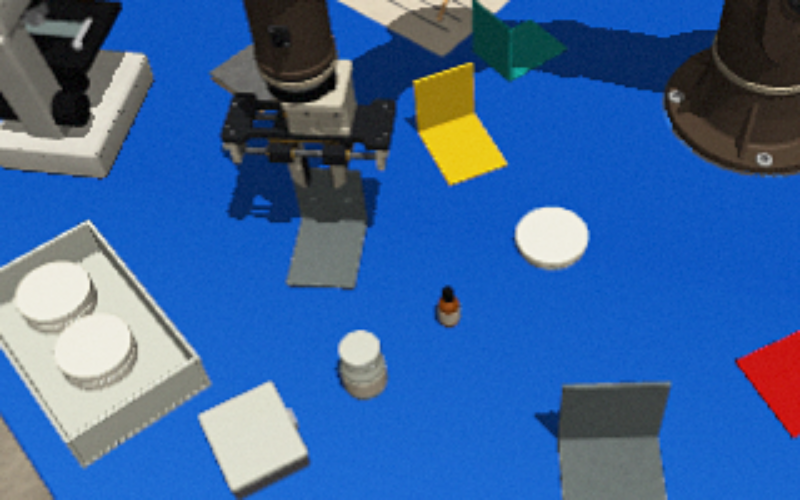

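Viewed picture: both fingertips (about 300-340,180) sit just behind the small base's inner face and touch nothing else. I'll push along the arc in 5° steps.

Call:
arm_command(
  motion=[
    [30, 2, -7, 0, 0, 0, 0],
    [30, 1.5, -7, 0, 0, 0, 0],
    [30, 1, -7, 0, 0, 0, 0],
    [30, 2, -7, 0, 0, 0, 0],
    [30, 2, -7, 0, 0, 0, 0],
  ],
)

```text
clock: 4.58
position: [0.5473, -0.2357, 0.2559]
ee_rot: [0.605, 1.485, -0.606]
force: [1.1, 0.6, 0.4]
width: 0.327
```

```bash
cat > ck.py <<'E'
from rel import *
def ck(k,ang_max=.16):
    rel(k);c,a=B[k];a=np.radians(a);u=np.array([np.cos(a),np.sin(a)]);l=np.array([np.sin(a),-np.cos(a)])
    im=get_image("scene");W=cloud(im).reshape(-1,3);f=im["frame"].reshape(-1,3).astype(int)
    d=W[:,:2]-c;x=d@u*1e3+5;y=d@l*1e3;z=W[:,2]*1e3
    half={"s":42,"l":55}[k]
    g=(f.max(1)-f.min(1)<40)&(abs(y)<half)&(x>-140)&(x<160)&(z>8)&(z<170)
    # height profile by own x in strips: outer lateral band avoiding the fingers
    for nm,b in (("toolz+",(half-12,half-2)),("toolz-",(-half+2,-half+12))):
        m=g&(y>b[0])&(y<b[1]);i=np.argsort(x[m]);X=x[m][i];Z=z[m][i]
        print(nm,len(X),[(int(np.median(X[j])),int(np.median(Z[j]))) for j in np.array_split(np.arange(len(X)),14) if len(j)])
if __name__=="__main__": ck(sys.argv[1])
E
python3 ck.py s
```

```text
t 4.575 tip own x(front edge, from heel) -31.0 lateral(toolz) 2.5 height 77.9 mm yaw y 45.6 down [-0.001  0.    -1.   ] F [1.1 0.6 0.4] w 0.33
toolz+ 147 [(-29, 165), (-24, 63), (-20, 53), (-13, 42), (-10, 50), (-7, 25), (0, 17), (9, 159), (12, 157), (15, 160), (30, 20), (51, 31), (74, 42), (90, 49)]
toolz- 164 [(-35, 82), (-29, 70), (-23, 61), (-18, 46), (-12, 40), (-8, 29), (-2, 17), (2, 167), (12, 155), (14, 158), (27, 19), (47, 29), (73, 41), (91, 50)]
```

Call:
arm_command(
  motion=[
    [30, 3, -6.5, 0, 0, 0, 0],
    [30, 3.5, -6.5, 0, 0, 0, 0],
    [30, 4, -6, 0, 0, 0, 0],
    [30, 4.5, -5.5, 0, 0, 0, 0],
    [30, 5, -5, 0, 0, 0, 0],
  ],
)

```text
clock: 5.25
position: [0.5269, -0.2567, 0.2358]
ee_rot: [0.605, 1.485, -0.605]
force: [-0.7, 0.2, 0.0]
width: 0.327
```

```bash
python3 ck.py s
```

```text
t 5.25 tip own x(front edge, from heel) -60.3 lateral(toolz) 2.6 height 57.8 mm yaw y 45.6 down [-0. -0. -1.] F [-0.7  0.2  0. ] w 0.33
toolz+ 138 [(-70, 161), (-59, 148), (-53, 48), (-45, 40), (-41, 81), (-34, 35), (-29, 90), (-26, 160), (-23, 30), (-18, 82), (-16, 137), (-14, 137), (-8, 15), (54, 76)]
toolz- 136 [(-67, 59), (-60, 51), (-52, 46), (-44, 41), (-39, 36), (-31, 34), (-28, 155), (-25, 29), (-22, 147), (-17, 77), (-16, 139), (-13, 19), (-7, 11), (59, 82)]
```

Call:
arm_command(
  motion=[
    [30, 3, -2.5, 0, 0, 0, 0],
    [30, 3, -2.5, 0, 0, 0, 0],
    [30, 3, -2, 0, 0, 0, 0],
    [30, 3, -2, 0, 0, 0, 0],
    [30, 3, -2, 0, 0, 0, 0],
  ],
)

```text
clock: 5.92
position: [0.5195, -0.2642, 0.221]
ee_rot: [0.605, 1.485, -0.605]
force: [0.1, -0.8, -0.3]
width: 0.326
```

Call:
arm_command(
  motion=[
    [30, 3, -2, 0, 0, 0, 0],
    [30, 0, 0, 0, 0, 0, 0],
    [30, 0, 0, 0, 0, 0, 0],
    [30, 0, 0, 0, 0, 0, 0],
  ],
)

```text
clock: 6.42
position: [0.5183, -0.2655, 0.2184]
ee_rot: [0.605, 1.484, -0.605]
force: [0.0, 0.2, -1.0]
width: 0.322
```

```bash
python3 ck.py s
```

```text
t 6.425 tip own x(front edge, from heel) -72.6 lateral(toolz) 2.7 height 40.4 mm yaw y 45.7 down [ 0. -0. -1.] F [ 0.   0.2 -1. ] w 0.32
toolz+ 149 [(-84, 142), (-72, 131), (-52, 77), (-43, 141), (-37, 136), (-28, 127), (-25, 115), (-4, 63), (-3, 60), (-3, 52), (-2, 76), (-2, 75), (-1, 28), (0, 53)]
toolz- 144 [(-53, 81), (-41, 152), (-39, 145), (-38, 143), (-29, 127), (-27, 120), (-6, 86), (-5, 69), (-4, 54), (-4, 64), (-3, 46), (-2, 60), (-1, 52), (0, 59)]
```

Call:
arm_command(
  motion=[
    [30, -47, 0, 0, 0, 0, 0],
    [30, -47, 0, 0, 0, 0, 0],
    [30, -47, 0, 0, 0, 0, 0],
    [30, -47, 0, 0, 0, 0, 0],
    [40, 0, 0, 0, -5.8, 0, 0],
  ],
)

```text
clock: 7.1
position: [0.5191, -0.2656, 0.4107]
ee_rot: [0.524, 1.499, -0.525]
force: [-0.2, 1.4, -1.0]
width: 0.39
```

Call:
arm_command(
  motion=[
    [40, 0, 39, -28.5, 0, 0, 0],
    [40, 0, 39, -28.5, 0, 0, 0],
    [40, 0, 39, -28.5, 0, 0, 0],
    [40, 0, 39, -28.5, 0, 0, 0],
    [40, 0, 39, -28.5, 0, 0, 0],
  ],
)

```text
clock: 7.72
position: [0.528, -0.0227, 0.4064]
ee_rot: [0.527, 1.505, -0.527]
force: [1.2, -0.0, 0.4]
width: 0.435
```

Call:
arm_command(
  motion=[
    [40, 0, 39, -28.5, 0, 0, 0],
    [40, 0, 39, -28.5, 0, 0, 0],
    [40, 0, 39, -28.5, 0, 0, 0],
    [40, 0, 39, -28.5, 0, 0, 0],
    [40, 0, 39, -28.5, 0, 0, 0],
  ],
)

```text
clock: 8.35
position: [0.5382, 0.2185, 0.4064]
ee_rot: [0.527, 1.505, -0.527]
force: [0.2, 0.6, 0.1]
width: 0.434
```

Call:
arm_command(
  motion=[
    [40, 0, 36, -27, 0, 0, 0],
    [40, 0, 0, 0, 0, 0, 0],
    [40, 0, 0, 0, 0, 0, 0],
  ],
)

```text
clock: 8.72
position: [0.5397, 0.2615, 0.406]
ee_rot: [0.526, 1.506, -0.527]
force: [-1.0, -0.8, 0.3]
width: 0.433
```

```bash
python3 - <<'E'
from rel import *
rel("l")
im=get_image("scene");save(im,"b.png")
E
```

```text
t 8.725 tip own x(front edge, from heel) 34.3 lateral(toolz) 0.7 height 228.0 mm yaw y 51.4 down [-0.    -0.001 -1.   ] F [-1.  -0.8  0.3] w 0.43
```

View pics/b.png

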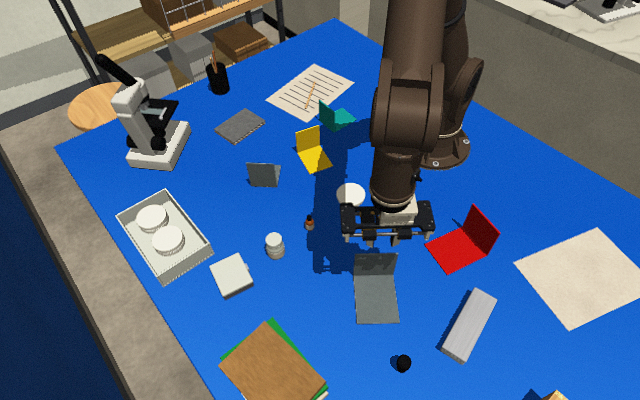

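The small bookend now stands at (263,175). The gripper hovers behind the large base at (376,265), and the bystanders haven't moved. I'll descend and approach the large one.

Call:
arm_command(
  motion=[
    [40, 31, 0, 0, 0, 0, 0],
    [40, 31, 0, 0, 0, 0, 0],
    [40, 31, 0, 0, 0, 0, 0],
    [40, 30, 0, 0, 0, 0, 0],
    [40, 0, 0, 0, 0, 0, 0],
  ],
)

```text
clock: 9.4
position: [0.5394, 0.2598, 0.2814]
ee_rot: [0.525, 1.508, -0.532]
force: [-0.9, -0.1, -1.0]
width: 0.441
```

Call:
arm_command(
  motion=[
    [40, 0, -10, 0, 0, 0, 0],
    [40, 0, -10, 0, 0, 0, 0],
    [40, 0, -8, 0, 0, 0, 0],
    [40, 0, 0, 0, 0, 0, 0],
  ],
)

```text
clock: 9.9
position: [0.5224, 0.2398, 0.2842]
ee_rot: [0.528, 1.504, -0.526]
force: [2.0, 1.0, 1.7]
width: 0.437
```

```bash
python3 ck.py l
```

```text
t 9.9 tip own x(front edge, from heel) 6.9 lateral(toolz) 0.8 height 106.2 mm yaw y 51.4 down [ 0.002  0.001 -1.   ] F [2.  1.  1.7] w 0.44
toolz+ 136 [(3, 91), (4, 89), (4, 77), (5, 67), (5, 49), (6, 37), (6, 46), (30, 9), (52, 9), (81, 8), (102, 9), (111, 9), (118, 9), (134, 8)]
toolz- 102 [(3, 81), (4, 42), (4, 74), (5, 56), (5, 54), (5, 60), (6, 44), (6, 35), (38, 10), (58, 9), (72, 9), (88, 9), (116, 9), (129, 8)]
```

Call:
arm_command(
  motion=[
    [40, 3, -10.5, 0, 0, 0, 0],
    [40, 1, -9, 0, 0, 0, 0],
    [40, 1.5, -9, 0, 0, 0, 0],
    [40, 2, -8.5, 0, 0, 0, 0],
    [40, 3, -8.5, 0, 0, 0, 0],
  ],
)

```text
clock: 10.58
position: [0.4934, 0.2039, 0.2724]
ee_rot: [0.526, 1.506, -0.527]
force: [0.8, 1.2, -0.2]
width: 0.431
```

```bash
python3 ck.py l
```

```text
t 10.575 tip own x(front edge, from heel) -39.6 lateral(toolz) 0.3 height 94.4 mm yaw y 51.4 down [-0. -0. -1.] F [ 0.8  1.2 -0.2] w 0.43
toolz+ 245 [(-40, 93), (-32, 76), (-23, 61), (-17, 47), (-10, 33), (-2, 22), (4, 12), (24, 18), (44, 29), (59, 36), (77, 45), (92, 53), (107, 61), (120, 67)]
toolz- 240 [(-35, 86), (-29, 72), (-23, 60), (-15, 47), (-9, 33), (-2, 17), (7, 11), (26, 18), (43, 28), (58, 35), (74, 44), (90, 52), (107, 61), (119, 65)]
```

The tilt is about 26° and the heel hasn't slipped. Continuing.

Call:
arm_command(
  motion=[
    [40, 3.5, -7.5, 0, 0, 0, 0],
    [40, 4.5, -7.5, 0, 0, 0, 0],
    [40, 5, -7.5, 0, 0, 0, 0],
    [40, 5.5, -7, 0, 0, 0, 0],
    [40, 6.5, -6, 0, 0, 0, 0],
  ],
)

```text
clock: 11.25
position: [0.4714, 0.1762, 0.2472]
ee_rot: [0.526, 1.506, -0.527]
force: [-0.6, 0.4, -0.3]
width: 0.435
```

```bash
python3 ck.py l
```

```text
t 11.25 tip own x(front edge, from heel) -75.0 lateral(toolz) 0.4 height 69.2 mm yaw y 51.4 down [-0. -0. -1.] F [-0.6  0.4 -0.3] w 0.44
toolz+ 245 [(-85, 155), (-79, 70), (-73, 65), (-65, 62), (-56, 51), (-44, 46), (-38, 42), (-31, 148), (-26, 29), (-15, 20), (-6, 14), (11, 22), (54, 76), (83, 111)]
toolz- 203 [(-73, 65), (-65, 58), (-57, 52), (-48, 48), (-42, 43), (-35, 39), (-31, 142), (-27, 28), (-19, 22), (-10, 16), (-2, 10), (19, 31), (55, 77), (78, 107)]
```

Call:
arm_command(
  motion=[
    [40, 3.4, -3, 0, 0, 0, 0],
    [40, 3.5, -3, 0, 0, 0, 0],
    [40, 3.7, -2.5, 0, 0, 0, 0],
    [40, 3.7, -2.5, 0, 0, 0, 0],
    [40, 3.8, -2.3, 0, 0, 0, 0],
  ],
)

```text
clock: 11.92
position: [0.4634, 0.1662, 0.2294]
ee_rot: [0.527, 1.506, -0.527]
force: [-0.3, 0.9, -0.2]
width: 0.435
```

Call:
arm_command(
  motion=[
    [40, 3.8, -2.3, 0, 0, 0, 0],
    [40, 0, 0, 0, 0, 0, 0],
    [40, 0, 0, 0, 0, 0, 0],
    [40, 0, 0, 0, 0, 0, 0],
  ],
)

```text
clock: 12.42
position: [0.4621, 0.1647, 0.226]
ee_rot: [0.527, 1.506, -0.526]
force: [0.3, -0.9, -0.2]
width: 0.437
```

```bash
python3 ck.py l
```

```text
t 12.425 tip own x(front edge, from heel) -89.7 lateral(toolz) 0.4 height 48.0 mm yaw y 51.4 down [ 0.  0. -1.] F [ 0.3 -0.9 -0.2] w 0.44
toolz+ 217 [(-104, 135), (-98, 151), (-88, 137), (-71, 132), (-57, 150), (-53, 139), (-46, 134), (-3, 25), (-1, 92), (0, 92), (0, 67), (0, 109), (0, 99), (1, 60)]
toolz- 149 [(-61, 138), (-57, 156), (-55, 153), (-47, 135), (-1, 129), (0, 96), (0, 55), (0, 97), (0, 77), (0, 81), (1, 54), (1, 71), (1, 72), (2, 98)]
```

Standing. I'll retreat straight up and do the final check.

Call:
arm_command(
  motion=[
    [40, -45, 0, 0, 0, 0, 0],
    [40, -45, 0, 0, 0, 0, 0],
    [40, -45, 0, 0, 0, 0, 0],
    [40, -45, 0, 0, 0, 0, 0],
    [40, 0, 0, 0, 0, 0, 0],
  ],
)

```text
clock: 13.1
position: [0.4627, 0.1652, 0.4093]
ee_rot: [0.53, 1.5, -0.523]
force: [-0.1, -0.0, -0.3]
width: 0.436
```

Call:
arm_command(
  motion=[
    [40, 0, -50, 0, 0, 0, 0],
    [40, 0, -50, 0, 0, 0, 0],
    [40, 0, 0, 0, 0, 0, 0],
    [40, 0, 0, 0, 0, 0, 0],
  ],
)

```text
clock: 13.6
position: [0.3998, 0.0865, 0.4056]
ee_rot: [0.527, 1.506, -0.527]
force: [0.9, 0.6, 0.3]
width: 0.439
```

```bash
python3 ck.py l; python3 ck.py s; python3 - <<'E'
from h import *
im=get_image("scene");save(im,"c.png");im=get_image("top");save(im,"d.png")
for t in ("dropper_bottle","specimen_jar","petri_dish","slide_box","eyepiece","notebook","pencil_tin","large_toe","small_toe"):
    print(t,[(np.round(r["point"],3).tolist(),round(r["p"],2)) for r in pinpoint("top",t)][:3])
E
```

```text
t 13.6 tip own x(front edge, from heel) -189.7 lateral(toolz) 0.5 height 227.6 mm yaw y 51.4 down [ 0.  0. -1.] F [0.9 0.6 0.3] w 0.44
toolz+ 124 [(-91, 8), (-71, 8), (-35, 8), (-1, 116), (0, 80), (0, 61), (0, 72), (0, 72), (0, 78), (0, 57), (1, 99), (1, 115), (1, 69), (2, 109)]
toolz- 105 [(-88, 8), (-1, 56), (0, 72), (0, 91), (0, 95), (0, 98), (0, 59), (0, 83), (0, 73), (1, 79), (1, 119), (1, 99), (1, 58), (2, 91)]
t 13.65 tip own x(front edge, from heel) 96.5 lateral(toolz) -328.3 height 227.7 mm yaw y 51.5 down [ 0.  0. -1.] F [0.3 0.  0.2] w 0.44
toolz+ 66 [(-6, 66), (-5, 81), (-4, 71), (-4, 53), (-4, 58), (-3, 59), (-3, 87), (-3, 92), (-3, 50), (-2, 84), (-1, 56), (-1, 61), (-1, 63), (0, 48)]
toolz- 72 [(-57, 8), (-6, 61), (-5, 53), (-5, 58), (-4, 19), (-4, 64), (-3, 45), (-3, 55), (-2, 51), (-2, 41), (-2, 70), (-1, 85), (-1, 62), (-1, 100)]
dropper_bottle [([0.551, -0.003, -0.001], 0.59)]
specimen_jar [([0.673, 0.002, -0.0], 0.59), ([0.814, -0.006, 0.002], 0.51)]
petri_dish [([0.377, -0.009, -0.003], 0.96)]
slide_box [([0.813, -0.007, 0.002], 0.86)]
eyepiece [([0.633, 0.452, -0.003], 0.46)]
notebook [([0.463, -0.506, 0.003], 0.75)]
pencil_tin [([0.436, 0.489, -0.0], 0.63)]
large_toe [([0.438, 0.142, 0.004], 0.72), ([0.212, 0.343, 0.113], 0.61)]
small_toe [([0.224, -0.304, 0.098], 0.94), ([0.496, -0.291, 0.003], 0.81), ([0.346, -0.262, 0.093], 0.76)]
```

View pics/c.png

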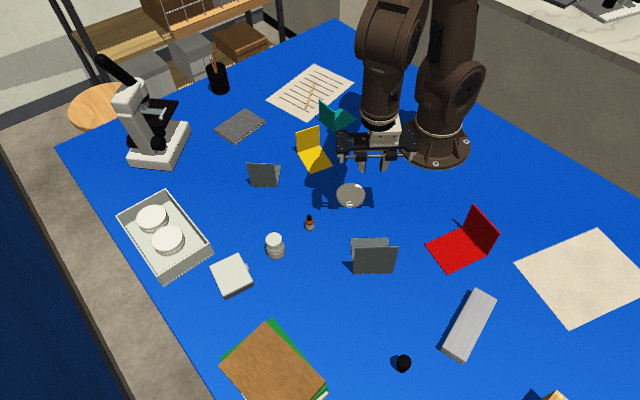

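View pics/d.png

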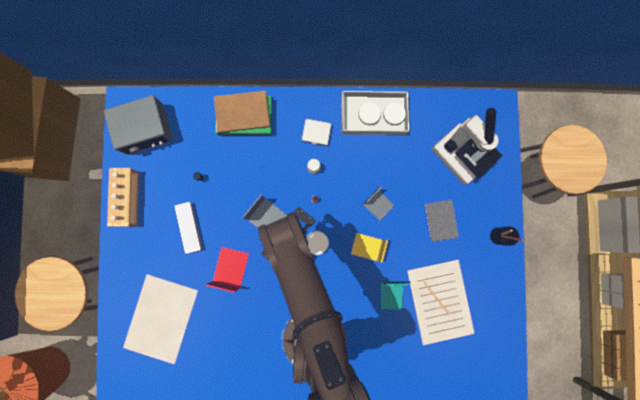

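Both bookends stand upright: large at (374,256) and small at (263,175) in the scene view. The bystanders and look-alikes are where they were, and the arm is clear.

```bash
python3 -c "
from cell import arm
print(arm.sign_off())"
```

```text
the job is handed in; nothing more can be done
None
```

Both grey bookends are standing upright on their bases again, and I handed the job in at about 14 s on the robot clock (limit 54 s). I pushed the small one over first, then the large one, with only the fingertips on the inner side of each base. I followed the arc about the heel until each dropped onto its base, then backed the arm straight up and away.

**Final checks:**
- **Bookends:** both upright plates are vertical, with the heels within a few mm of where they started. The toe edges read 3–4 mm above the table, which is within the detector's accuracy.
- **Other objects:** the seven listed bystanders read within about 3 mm of their starting positions, also within detector accuracy. The red, yellow and turquoise look-alikes look unmoved in the pictures.
- **Forces:** the readings I took stayed at about 3 N or less.

No check failed or disagreed.

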